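Heel die off its deep hooks and onto the cutting block

TASK

Take the heel die off the two deep hooks it hangs in, easing its bar up along the slots until it is past the tips before you draw it away, then set it down gently, rim down, on the rubber sheet of the cutting block with its straight side flat against the steel fence and let go. The hooks lean differently each time, so feel your way out, never forcing the die against the hooks or the fence, and leave the small round die, the knife and the bowl where they are.

Things in the scene. Friction and masses are not known exactly. Their poses are not given: they have to be found in the camera images.
- heel_die: steel hand die, 0.45 to 0.66 kg: D-shaped cutting rim 64 mm wide (y), 28 tall, wall 4, its straight side facing the die's +x, round back at x = -36.5 mm. Two straps at y = +-31.5 mm carry a cross bar above. Origin on the rim's lower plane under the bar's middle, z up. Starts hanging level, bar ends in the two hooks, x and y parallel to the hanger's
- die_bar (a point): middle of the die's round cross bar, on its axis, 80 mm above the rim's lower edge. The bar is 12 mm thick, 128 mm long, along the die's y; its middle carries a flat-sided striking block 20 (x) x 48 (y) x 22 mm, from 10 below to 12 mm above this point, to be gripped from above with fingers closing along the die's x
- die_straight_side (a point): middle of the lower edge of the die's straight side (outer face), 27.5 mm along the die's +x from its origin
- hanger: fixed grey stand, base plate 150 x 200 x 10 mm, two uprights at y = +-86 mm, 170 mm tall, black hand knobs outside. Between them a dark yoke with two hooks (8 mm thick) at y = +-52 mm; the 96 mm between the hooks is free for fingers. A round bow joins the yoke about 75 mm behind and 40 mm below the seat. Origin on the bench under its middle; front faces its -x, z up
- hook_seat (a point): axis of the seated bar, midway between the hooks, 150 mm above the bench; axes as the hanger's. Each hook is a slot open at the top over a V seat: limbs 16 mm apart (2 mm play each side of the bar once it is lifted), tips 60 mm above this axis along the slot. Both slots lean alike about this axis, tips to -x or +x by up to 0.45 rad: not measured, found by feel or seen. Clamped, rigid
- cutting_block: fixed white nylon block 250 (x) x 240 (y) x 30 mm; on it a black rubber sheet 150 x 200 x 6 mm, top 36 mm above the bench, and along its +x side the steel fence bar. Rigid. Origin on the bench under its middle; z up
- fence (a point): middle of the fence's lower edge where its face, which looks to the block's -x, meets the top of the rubber sheet (75 mm in +x of the block's middle, 36 mm above the bench); x points into the fence, y along it, z up
- round_die: small round steel die, 44 mm wide, 40 tall, standing on the block's sheet about 42 mm to -x and 75 mm to -y of its middle; leave it alone. Origin under its middle
- utility_knife: blue utility knife 185 mm long lying on the bench; leave it alone
- tack_bowl: small steel bowl 90 mm wide, 35 mm tall, on the bench; leave it alone
- fence_bar: the dark steel fence bar on the cutting block: 16 mm thick, 220 mm long, its top 20 mm above the sheet, rigidly fixed along the block's +x side. Origin at its middle where it stands on the block, 30 mm above the bench; axes as the block's
Not all that is in view belongs to the job. Leave any orange or pink look-alike of the heel_die alone.

How it is judged:
By the outcome, as a careful person would: the job done as asked, in the order asked, and still so for the second after the job is handed in, with the robot touching nothing.
It also fails if it takes over 72 s, if anything falls off the work surface, if the arm or the gripper's body presses on something with over 40 N, if the wrist force passes 120 N, or if a joint passes its speed limit or range.

ROBOT

A 6-joint arm with a two-finger parallel gripper is mounted at the origin on the work surface. World frame = base frame: x ahead of the robot, y to its left, z up, the work surface at z = 0. Lengths are in mm, angles in rad, forces in N, time in s.
With the tool pointing down it reaches from about 400 to 925 mm from the base axis. Payload 12.5 kg.
Tool frame: the origin (TCP) lies between the finger pads; the fingertips stand 17 mm ahead of it and the grasp point (between the pads) lies 2 mm behind it; z points along the fingers, y is the line along which they close (so a half turn about z gives the same grasp; the last joint's range is limited). The gripper opens to 95 mm and grips with 3 to 60 N. Pads are 20 mm wide; open, the fingers measure 119 mm over their backs; the gripper's body (75 mm by 180 mm) begins 59 mm behind the grasp point.
Start: joints at [-1.235, 0.491, 1.559, -0, 1.092, -0.106], TCP at [267.253, -564.996, 231.661] pointing down, gripper open.
Joint ranges: [-3.1, 3.1], [-0.84, 2.19], [0.05, 2.79], [-1.13, 4.28], [0.06, 2.93], [-2.69, 2.69]. Speed limits (rad/s): [2.22, 2.22, 2.79, 3.14, 3.14, 3.14].

INTERFACE

Orientations are given as a 3x3 rotation matrix whose columns are the frame's x, y, z axes.
In Python, from cell import bot gives the robot as it stands.
- The arm moves only by the shell command python3 -m pendant 'ROWS'. ROWS is JSON, a list of rows, each an object of numbers: "dx", "dy", "dz": the shift along the tool's x, y, z in m; "wx", "wy", "wz": the turn, a rotation vector about the tool's x, y, z in degrees; "gripper": the opening, from 0 (shut) to 1 (fully open). In form: [{"dx": .., "dy": .., "dz": .., "wx": .., "wy": .., "wz": .., "gripper": ..}, ...]. A call has exactly 10 rows; each row is the pose to reach, as a shift and turn from the pose commanded when the call began, along the tool's axes at that moment; what a row does not reach only later rows make up. A row lasts 1/12 s, in which the tool goes at most 41.7 mm and 7.16 degrees, less where a joint would pass 70% of its speed; a pose out of reach is approached as far as the arm can. A call with a gripper value outside its range is refused whole. The fingers move at their own pace and stop on an object; the grip force is fixed at half the most. Time passes only in rows, so rows that repeat a pose let the fingers close, or fill a call up. It gives the time, the measured TCP pose, the force, the opening and the grip force at its end, in the units of the state.
- bot.sense(): the state, without advancing time (a new reading comes with each control period).
- bot.read_camera(name): name is "scene" or "side" or "wrist"; returns the picture (400x640x3 uint8, red, green, blue); there is no depth.
- bot.camera_model(name): a dict with "vfov" (degrees; the focal length in pixels is half the picture's height over the tangent of half this angle, whatever the lens; pixels are square), "cx", "cy" (the principal point, pixels), "rvec" (rotation vector, rad) and "tvec" (3), from world to camera coordinates, as OpenCV has them. Camera axes: x right, y down, z forward; pixel columns grow to the right and rows downward; lengths in mm; the calibration is good to about 2 mm. A picture is of the moment at which its call begins: read the wrist's pose just before it. camera_model takes no time and is no camera call; for the wrist camera it gives the pose at the moment of the call.
- bot.close_job(): hands the job in; it is judged then, once.
Trained networks look in the newest picture that a camera, given by its name, has taken for a name from the list of things; names that differ only in an ending like _2 or _b are one class to them, and where a whole thing is asked for, a point or a joint stands for the part that bears it (a point fixed in the world has none). Each returns a list of dicts, best first, with "p" (0 to 1); they miss things now and then, are a little off and sometimes report something else, mostly with a low value. They report only what shows in the picture. A call takes as long as a camera call. They do not tell look-alikes from the thing itself.
- bot.look_for(query, camera): "bbox" ([centre column, centre row, width, height] in pixels, round what is visible of it).
The state is a dict: "time": time; "joint_pos": joint angles; "dq": joint speeds; "effort": joint torques, N m; "eef_pos": TCP position; "orientation": TCP orientation; "ft_force": force on the tool from outside, world axes, zero at the start; "moment": the same for the moment, N m; "opening": finger opening in mm; "grip_force": force on a finger pad.
Only numpy, scipy, OpenCV 4.12 (cv2) and the standard library are available. Lean on these libraries where they do the work, as an engineer would, in place of code of your own. Each camera call takes 0.05 s, during which the arm holds its last target. There are 200 camera calls.

## Working session

There is one attempt and no reset: what is moved stays moved. The work goes in short steps, Python scripts to look and compute and a shell command to move; the robot and the scene stay as the last step left them, time stands still between calls to the robot, and variables do not carry over. Pictures are saved under pics/ and viewed, at most 10 in all, crops included, and the job is handed in when it is done.

```bash
mkdir -p pics; cat > h.py <<'E'
import numpy as np, cv2
from cell import bot
def cam(n):
    m=bot.camera_model(n); f=200/np.tan(np.radians(m['vfov'])/2)
    K=np.array([[f,0,m['cx']],[0,f,m['cy']],[0,0,1]]); return K,np.array(m['rvec'],float),np.array(m['tvec'],float),m
def proj(n,P):
    K,r,t,m=cam(n); return cv2.projectPoints(np.array(P,float).reshape(-1,1,3),r,t,K,None)[0].reshape(-1,2)
def ray(n,uv):
    K,r,t,m=cam(n); R=cv2.Rodrigues(r)[0]; d=R.T@np.linalg.inv(K)@np.array([*uv,1.]); return -R.T@t,d/np.linalg.norm(d)
def atz(n,uv,z):
    c,d=ray(n,uv); return c+d*(z-c[2])/d[2]
E
python3 - <<'E'
from h import *
s=bot.sense(); print({k:np.round(v,3).tolist() for k,v in s.items()})
for n in ['scene','side','wrist']:
    im=bot.read_camera(n); cv2.imwrite(f'pics/{n}0.png',im[:,:,::-1]); print(n,bot.camera_model(n), ray(n,(320,200)))
    for q in ['heel_die','hanger','cutting_block','round_die','fence_bar'] if n!='wrist' else []:
        print(q,[(np.round(d['bbox']).tolist(),round(d['p'],2)) for d in bot.look_for(q,n)][:3])
E
```

```text
{'time': 0.0, 'joint_pos': [-1.235, 0.492, 1.559, -0.0, 1.092, -0.106], 'dq': [-0.001, 0.0, -0.0, -0.0, 0.001, -0.002], 'effort': [-0.001, -61.265, -25.819, 0.069, 0.048, -0.0], 'eef_pos': [267.16, -564.751, 231.051], 'orientation': [[0.904, 0.428, -0.0], [0.428, -0.904, 0.001], [0.0, -0.001, -1.0]], 'ft_force': [-0.408, 0.658, -0.484], 'moment': [-0.029, -0.023, 0.036], 'grip_force': 0.0, 'opening': 94.901}
scene {'vfov': 53.09601574807526, 'cx': 323.3452141511992, 'cy': 202.31625145241935, 'rvec': array([ 0.73993112,  2.76824483, -0.89035702]), 'tvec': array([ 510.71630153,  -84.03036182, 1363.4522766 ])} (array([ 853.72966968,  502.14926026, 1070.46070662]), array([-0.27039466, -0.51830823, -0.81132195]))
heel_die [([293.0, 165.0, 22.0, 39.0], 0.85), ([240.0, 158.0, 30.0, 33.0], 0.82), ([318.0, 134.0, 32.0, 32.0], 0.57)]
hanger [([297.0, 177.0, 64.0, 82.0], 0.6)]
cutting_block [([397.0, 314.0, 120.0, 114.0], 0.88)]
round_die [([400.0, 275.0, 17.0, 20.0], 0.75), ([367.0, 229.0, 32.0, 23.0], 0.36)]
fence_bar [([368.0, 318.0, 37.0, 82.0], 0.84)]
side {'vfov': 49.80821105818432, 'cx':
[... 215 characters left out ...]
, array([ 0.50473129, -0.68905516, -0.52004742]))
heel_die [([349.0, 176.0, 24.0, 31.0], 0.72), ([375.0, 226.0, 18.0, 34.0], 0.66), ([348.0, 160.0, 7.0, 20.0], 0.64)]
hanger [([345.0, 183.0, 69.0, 81.0], 0.76)]
cutting_block [([253.0, 302.0, 138.0, 109.0], 0.7)]
round_die [([282.0, 277.0, 17.0, 24.0], 0.75)]
fence_bar [([229.0, 273.0, 76.0, 53.0], 0.95), ([248.0, 300.0, 137.0, 110.0], 0.53)]
wrist {'vfov': 71.52242932730816, 'cx': 320.63773677185884, 'cy': 203.2077453706487, 'rvec': array([-2.43940066,  1.54601751,  0.22477758]), 'tvec': array([-625.49859666,  -32.74515603,  390.45487562])} (array([ 339.45491757, -531.17940326,  383.91997872]), array([-0.24904372, -0.11570004, -0.96155641]))
```

```bash
python3 - <<'E'
import cv2,numpy as np
a=cv2.imread('pics/scene0.png')[80:380,200:500];b=cv2.imread('pics/side0.png')[90:390,150:450]
f=lambda x:cv2.resize(x,(600,600),interpolation=cv2.INTER_CUBIC)
cv2.imwrite('pics/a.png',f(a));cv2.imwrite('pics/b.png',f(b))
E
```

```text
(no output)
```

View pics/a.png

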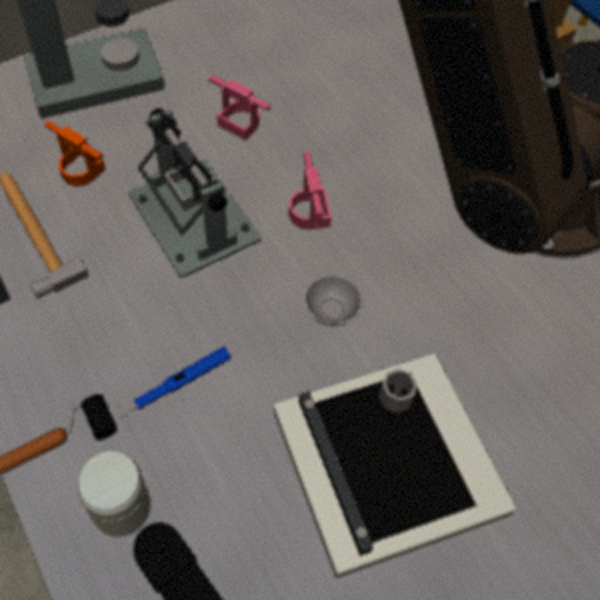

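View pics/b.png

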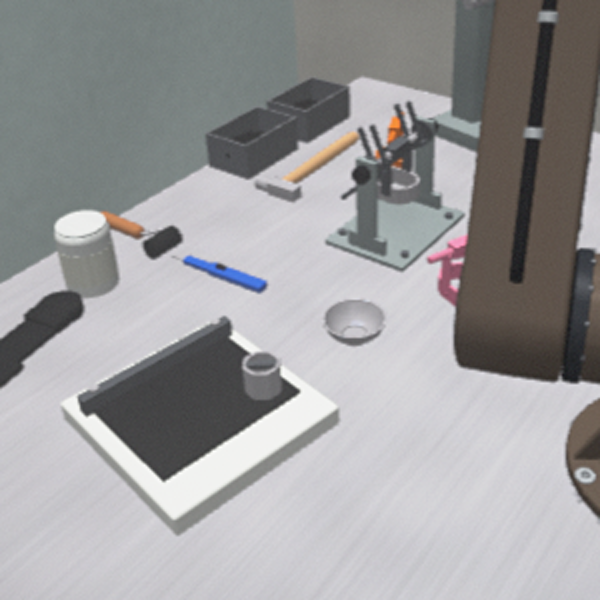

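The steel heel die hangs in the grey hanger, around full-image (292,165) in the scene camera and (348,170) in the side camera. The orange one (scene 237,157) and the two pink ones (319,133 and 356,176) lie on the bench and are look-alikes. Block, fence, round die, knife and bowl are all clear. Next I compute positions from the corners.

```bash
python3 - <<'E'
from h import *
S=lambda u,v:(200+u/2,80+v/2); D=lambda u,v:(150+u/2,90+v/2)
print('block z30'); 
for p in [(275,406),(435,355),(514,509),(338,573)]: print(atz('scene',S(*p),30).round())
for p in [(63,408),(338,411),(175,520)]: print('side',atz('side',D(*p),30).round())
print('plate z10')
for p in [(130,192),(183,270),(260,236)]: print(atz('scene',S(*p),10).round())
for p in [(327,240),(403,265),(465,214)]: print('side',atz('side',D(*p),10).round())
print('knobs'); print(atz('scene',S(218,202),150).round(),atz('scene',S(155,120),150).round())
print('side',atz('side',D(362,175),150).round())
E
```

```text
block z30
[605. 111.  30.]
[364. 158.  30.]
[412. 386.  30.]
[651. 339.  30.]
side [638. 344.  30.]
side [355. 162.  30.]
side [404. 388.  30.]
plate z10
[ 613. -358.   10.]
[ 608. -170.   10.]
[ 468. -166.   10.]
side [ 609. -163.   10.]
side [ 468. -169.   10.]
side [ 461. -355.   10.]
knobs
[ 541. -162.  150.] [ 548. -359.  150.]
side [ 538. -163.  150.]
```

```bash
python3 -m pendant '[{"dx":0.01,"dz":-0.03},{"dx":0.04,"dy":-0.02,"dz":-0.05,"wz":-6},{"dx":0.08,"dy":-0.04,"dz":-0.05,"wz":-13},{"dx":0.115,"dy":-0.06,"dz":-0.05,"wz":-20},{"dx":0.15,"dy":-0.08,"dz":-0.05,"wz":-27},{"dx":0.185,"dy":-0.1,"dz":-0.05,"wz":-34},{"dx":0.22,"dy":-0.12,"dz":-0.05,"wz":-41},{"dx":0.255,"dy":-0.14,"dz":-0.05,"wz":-47},{"dx":0.29,"dy":-0.16,"dz":-0.05,"wz":-52},{"dx":0.32,"dy":-0.175,"dz":-0.05,"wz":-56}]'; python3 - <<'E'
from h import *
s=bot.sense(); p=np.array(s['eef_pos']);R=np.array(s['orientation']);print(p,R, s['joint_pos'])
print(R.T@(np.array([539,-200,280])-p))
E
```

```text
[ 267.25255618 -564.99639416  231.68926852] [[ 9.03974337e-01  4.27586712e-01  4.41515148e-05]
 [ 4.27586714e-01 -9.03974328e-01 -1.25919136e-04]
 [-1.39295132e-05  1.32706268e-04 -9.99999991e-01]] [-1.23460140e+00  4.90858470e-01  1.55889271e+00  1.57052401e-07
  1.09170804e+00 -1.05626592e-01]
[ 401.71965113 -213.74536322  -48.34469302]$[0]: bad value
```

```bash
python3 -m pendant '[{"dx":0.01,"dy":0,"dz":-0.03,"wx":0,"wy":0,"wz":0,"gripper":1},{"dx":0.04,"dy":-0.02,"dz":-0.05,"wx":0,"wy":0,"wz":-6,"gripper":1},{"dx":0.08,"dy":-0.04,"dz":-0.05,"wx":0,"wy":0,"wz":-13,"gripper":1},{"dx":0.115,"dy":-0.06,"dz":-0.05,"wx":0,"wy":0,"wz":-20,"gripper":1},{"dx":0.15,"dy":-0.08,"dz":-0.05,"wx":0,"wy":0,"wz":-27,"gripper":1},{"dx":0.185,"dy":-0.1,"dz":-0.05,"wx":0,"wy":0,"wz":-34,"gripper":1},{"dx":0.22,"dy":-0.12,"dz":-0.05,"wx":0,"wy":0,"wz":-41,"gripper":1},{"dx":0.255,"dy":-0.14,"dz":-0.05,"wx":0,"wy":0,"wz":-47,"gripper":1},{"dx":0.29,"dy":-0.16,"dz":-0.05,"wx":0,"wy":0,"wz":-52,"gripper":1},{"dx":0.32,"dy":-0.175,"dz":-0.05,"wx":0,"wy":0,"wz":-56,"gripper":1}]'; python3 - <<'E'
from h import *
s=bot.sense(); p=np.array(s['eef_pos']);R=np.array(s['orientation']);print(p,R, s['joint_pos'])
print(R.T@(np.array([539,-200,280])-p))
E
```

```text
time: 1.48
eef_pos: [482.6, -267.6, 281.9]
orientation: [[0.146, 0.989, 0.0], [0.989, -0.146, -0.0], [-0.0, 0.0, -1.0]]
ft_force: [0.4, -0.2, -0.9]
opening: 94.9
grip_force: 0.0
[ 482.64270006 -267.55475472  281.94485038] [[ 1.45821993e-01  9.89310755e-01  4.20405775e-04]
 [ 9.89310842e-01 -1.45821953e-01 -1.25790007e-04]
 [-6.31410161e-05  4.34254941e-04 -9.99999904e-01]] [-6.25950693e-01  3.37048036e-01  1.67266505e+00  1.59508781e-04
  1.13146518e+00 -4.79674725e-01]
[75.0509079  45.90307213  1.96004541]
```

```bash
python3 -m pendant '[{"dx":0.03,"dy":0.02,"dz":0,"wx":0,"wy":0,"wz":-4,"gripper":1},{"dx":0.06,"dy":0.04,"dz":0,"wx":0,"wy":0,"wz":-8.5,"gripper":1},{"dx":0.075,"dy":0.046,"dz":0,"wx":0,"wy":0,"wz":-8.5,"gripper":1},{"dx":0.075,"dy":0.046,"dz":0,"wx":0,"wy":0,"wz":-8.5,"gripper":1},{"dx":0.075,"dy":0.046,"dz":0,"wx":0,"wy":0,"wz":-8.5,"gripper":1},{"dx":0.075,"dy":0.046,"dz":0,"wx":0,"wy":0,"wz":-8.5,"gripper":1},{"dx":0.075,"dy":0.046,"dz":0,"wx":0,"wy":0,"wz":-8.5,"gripper":1},{"dx":0.075,"dy":0.046,"dz":0,"wx":0,"wy":0,"wz":-8.5,"gripper":1},{"dx":0.075,"dy":0.046,"dz":0,"wx":0,"wy":0,"wz":-8.5,"gripper":1},{"dx":0.075,"dy":0.046,"dz":0,"wx":0,"wy":0,"wz":-8.5,"gripper":1}]'; python3 - <<'E'
from h import *
s=bot.sense();print(s['orientation'])
im=bot.read_camera('wrist');cv2.imwrite('pics/w1.png',im[:,:,::-1])
m=bot.camera_model('wrist');np.savez('w1.npz',r=m['rvec'],t=m['tvec']);print(m,ray('wrist',(320,200)))
E
```

```text
time: 2.32
eef_pos: [538.2, -203.3, 281.7]
orientation: [[0.004, 1.0, 0.0], [1.0, -0.004, -0.0], [-0.0, 0.0, -1.0]]
ft_force: [0.4, -0.4, -0.2]
opening: 95.2
grip_force: 0.0
[[ 4.23104218e-03  9.99991046e-01  8.30939155e-05]
 [ 9.99991039e-01 -4.23103019e-03 -1.44017159e-04]
 [-1.43664297e-04  8.37025136e-05 -9.99999986e-01]]
{'vfov': 71.52242932730816, 'cx': 320.63773677185884, 'cy': 203.2077453706487, 'rvec': array([-2.85195286e+00,  6.59332754e-03,  2.06077315e-03]), 'tvec': array([-538.2675649 , -239.79367236,  381.75666232])} (array([ 538.01749157, -123.32384261,  433.93494278]), array([-0.00432156, -0.27449524, -0.96157875]))
```

View pics/w1.png

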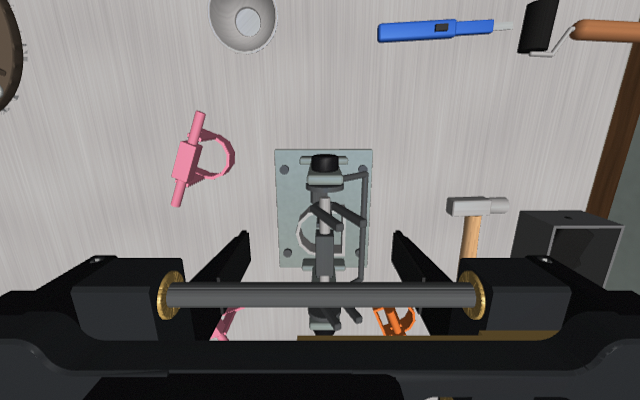

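```bash
python3 - <<'E'
import cv2
a=cv2.imread('pics/w1.png')[140:290,255:405];b=cv2.imread('pics/side0.png')[125:225,300:400]
cv2.imwrite('pics/c.png',cv2.hconcat([cv2.resize(a,(400,400),interpolation=2),cv2.resize(b,(400,400),interpolation=2)]))
E
```

```text
(no output)
```

View pics/c.png

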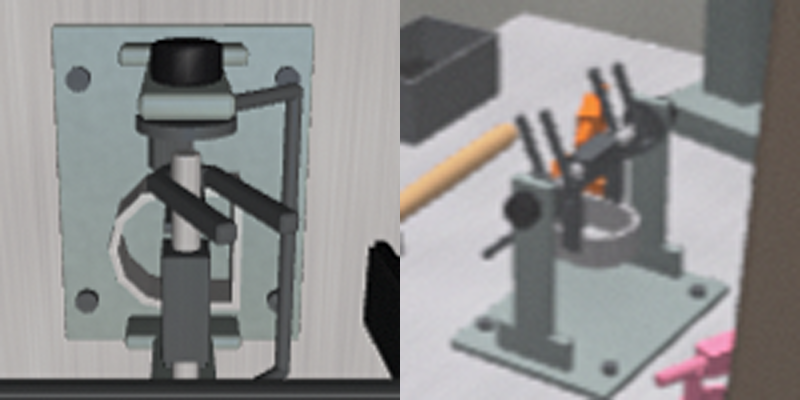

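The tips lean to +x, away from the robot; they show in the wrist picture at (340,227) and (363,222). The die's straight side faces +x and its round back -x. It is the steel one, so it is the die meant. Next I fit the hanger pose and the lean.

```bash
python3 - <<'E'
from h import *
from scipy.optimize import least_squares
S=lambda u,v:(200+u/2,80+v/2); D=lambda u,v:(150+u/2,90+v/2); W=lambda u,v:(255+u*.375,140+v*.375); D2=lambda u,v:(300+(u-400)/4,125+v/4)
pl=lambda sx,sy:(75*sx,100*sy,10)
obs=[('wrist',W(52,25),pl(-1,1)),('wrist',W(312,25),pl(1,1)),('wrist',W(66,338),pl(-1,-1)),
('scene',S(130,190),pl(1,-1)),('scene',S(183,270),pl(1,1)),('scene',S(260,236),pl(-1,1)),
('side',D2(452,342),pl(1,1)),('side',D2(730,285),pl(-1,-1)),('side',D2(605,391),pl(-1,1)),
('wrist',W(187,155),(0,64,156)),
('wrist',W(164,252),(-10,24,162)),('wrist',W(208,252),(10,24,162)),
('wrist',W(257,226),'n'),('side',D2(533,117),'n'),('side',D2(608,70),'f')]
C={n:cam(n) for n in ['scene','side','wrist']}
def fit(sub):
    def res(q):
        x,y,w,a=q;o=[]
        for n,uv,P in sub:
            if isinstance(P,str): P=(60*np.sin(a),52 if P=='n' else -52,150+60*np.cos(a))
            P=np.array(P,float);c,s=np.cos(w),np.sin(w)
            X=np.array([x+c*P[0]-s*P[1],y+s*P[0]+c*P[1],P[2]])
            K,r,t,_=C[n];o.append(cv2.projectPoints(X.reshape(1,1,3),r,t,K,None)[0].ravel()-uv)
        return np.ravel(o)
    r=least_squares(res,[539,-262,0,.3],loss='soft_l1');return r.x,res(r.x).reshape(-1,2)
x,r=fit(obs);print(x);print(r.round(1))
print(fit([o for o in obs if o[0]=='wrist'])[0])
E
```

```text
[ 5.41074857e+02 -2.63787359e+02 -3.89789861e-03  3.94623049e-01]
[[-1.1 -0.8]
 [ 1.1 -0.9]
 [-0.5  0.4]
 [-1.3  0.2]
 [-1.7  2.5]
 [ 0.8  0.3]
 [-1.1 -1.4]
 [-0.1 -0.7]
 [-0.1  0.7]
 [-0.7 -0.8]
 [-1.6  0.8]
 [ 0.8  0.8]
 [-0.1  0.6]
 [-0.5 -1.5]
 [-1.1 -1.5]]
[ 5.41698333e+02 -2.63660004e+02 -2.21666233e-03  3.87778309e-01]
```

```bash
python3 -m pendant '[{"dx":-0.03,"dy":0.002,"dz":0,"wx":0,"wy":0,"wz":0,"gripper":0.55},{"dx":-0.0605,"dy":0.0033,"dz":0,"wx":0,"wy":0,"wz":0,"gripper":0.55},{"dx":-0.0605,"dy":0.0033,"dz":0.0,"wx":0,"wy":0,"wz":0,"gripper":0.55},{"dx":-0.0605,"dy":0.0033,"dz":0.01,"wx":0,"wy":0,"wz":0,"gripper":0.55},{"dx":-0.0605,"dy":0.0033,"dz":0.03,"wx":0,"wy":0,"wz":0,"gripper":0.55},{"dx":-0.0605,"dy":0.0033,"dz":0.05,"wx":0,"wy":0,"wz":0,"gripper":0.55},{"dx":-0.0605,"dy":0.0033,"dz":0.05,"wx":0,"wy":0,"wz":0,"gripper":0.55},{"dx":-0.0605,"dy":0.0033,"dz":0.05,"wx":0,"wy":0,"wz":0,"gripper":0.55},{"dx":-0.0605,"dy":0.0033,"dz":0.05,"wx":0,"wy":0,"wz":0,"gripper":0.55},{"dx":-0.0605,"dy":0.0033,"dz":0.05,"wx":0,"wy":0,"wz":0,"gripper":0.55}]'; python3 - <<'E'
from h import *
im=bot.read_camera('wrist');cv2.imwrite('pics/w2.png',im[:,:,::-1])
for dx in (0,):
  P=[(541.6+a,-263.7+b,162) for a in(-10,10) for b in (-24,24)]
  print(proj('wrist',P).round(1))
E
```

```text
time: 3.2
eef_pos: [542.0, -263.2, 232.8]
orientation: [[0.003, 1.0, 0.002], [1.0, -0.003, -0.001], [-0.001, 0.002, -1.0]]
ft_force: [0.6, 0.3, 1.0]
opening: 52.4
grip_force: 0.0
[[309.7 244.6]
 [308.9 191.5]
 [332.5 244.5]
 [333.  191.4]]
```

View pics/w2.png

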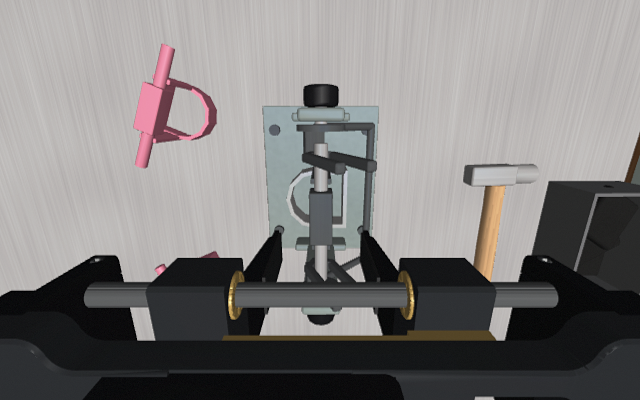

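The striking block shows at columns 309–332, rows 191–246, which matches the prediction, centred between the fingers. I descend and grip.

```bash
python3 -m pendant '[{"dx":0,"dy":0,"dz":0.02,"wx":0,"wy":0,"wz":0,"gripper":0.55},{"dx":0,"dy":0,"dz":0.04,"wx":0,"wy":0,"wz":0,"gripper":0.55},{"dx":0,"dy":0,"dz":0.06,"wx":0,"wy":0,"wz":0,"gripper":0.55},{"dx":0,"dy":0,"dz":0.075,"wx":0,"wy":0,"wz":0,"gripper":0.55},{"dx":0,"dy":0,"dz":0.081,"wx":0,"wy":0,"wz":0,"gripper":0.55},{"dx":0,"dy":0,"dz":0.081,"wx":0,"wy":0,"wz":0,"gripper":0.4},{"dx":0,"dy":0,"dz":0.081,"wx":0,"wy":0,"wz":0,"gripper":0.3},{"dx":0,"dy":0,"dz":0.081,"wx":0,"wy":0,"wz":0,"gripper":0.2},{"dx":0,"dy":0,"dz":0.081,"wx":0,"wy":0,"wz":0,"gripper":0},{"dx":0,"dy":0,"dz":0.081,"wx":0,"wy":0,"wz":0,"gripper":0}]'; python3 -m pendant '[{"dx":0,"dy":0,"dz":0,"wx":0,"wy":0,"wz":0,"gripper":0},{"dx":0,"dy":0,"dz":0,"wx":0,"wy":0,"wz":0,"gripper":0},{"dx":0,"dy":0,"dz":0,"wx":0,"wy":0,"wz":0,"gripper":0},{"dx":0,"dy":0,"dz":0,"wx":0,"wy":0,"wz":0,"gripper":0},{"dx":0,"dy":0,"dz":0,"wx":0,"wy":0,"wz":0,"gripper":0},{"dx":0,"dy":0,"dz":0,"wx":0,"wy":0,"wz":0,"gripper":0},{"dx":0,"dy":0,"dz":0,"wx":0,"wy":0,"wz":0,"gripper":0},{"dx":0,"dy":0,"dz":0,"wx":0,"wy":0,"wz":0,"gripper":0},{"dx":0,"dy":0,"dz":0,"wx":0,"wy":0,"wz":0,"gripper":0},{"dx":0,"dy":0,"dz":0,"wx":0,"wy":0,"wz":0,"gripper":0}]'
```

```text
time: 4.08
eef_pos: [541.9, -263.4, 151.5]
orientation: [[0.003, 1.0, 0.001], [1.0, -0.003, -0.001], [-0.001, 0.001, -1.0]]
ft_force: [0.0, -1.2, -0.1]
opening: 24.4
grip_force: 0.0
time: 4.92
eef_pos: [541.9, -263.4, 151.3]
orientation: [[0.003, 1.0, 0.001], [1.0, -0.003, -0.001], [-0.001, 0.001, -1.0]]
ft_force: [0.6, 0.8, 5.3]
opening: 19.8
grip_force: 30.0
```

```bash
python3 -m pendant '[{"dx":0,"dy":0.0004,"dz":-0.001,"wx":0,"wy":0,"wz":0,"gripper":0},{"dx":0,"dy":0.0008,"dz":-0.002,"wx":0,"wy":0,"wz":0,"gripper":0},{"dx":0,"dy":0.0012,"dz":-0.003,"wx":0,"wy":0,"wz":0,"gripper":0},{"dx":0,"dy":0.0016,"dz":-0.004,"wx":0,"wy":0,"wz":0,"gripper":0},{"dx":0,"dy":0.002,"dz":-0.005,"wx":0,"wy":0,"wz":0,"gripper":0},{"dx":0,"dy":0.0025,"dz":-0.006,"wx":0,"wy":0,"wz":0,"gripper":0},{"dx":0,"dy":0.0029,"dz":-0.007,"wx":0,"wy":0,"wz":0,"gripper":0},{"dx":0,"dy":0.0033,"dz":-0.008,"wx":0,"wy":0,"wz":0,"gripper":0},{"dx":0,"dy":0.0037,"dz":-0.009,"wx":0,"wy":0,"wz":0,"gripper":0},{"dx":0,"dy":0.0041,"dz":-0.01,"wx":0,"wy":0,"wz":0,"gripper":0}]'
```

```text
time: 5.75
eef_pos: [545.8, -263.3, 160.8]
orientation: [[0.003, 1.0, 0.0], [1.0, -0.003, -0.0], [-0.0, 0.0, -1.0]]
ft_force: [-0.2, 0.4, -6.1]
opening: 20.0
grip_force: 30.0
```

```bash
python3 -m pendant '[{"dx":0,"dy":0.0006,"dz":-0.0015,"wx":0,"wy":0,"wz":0,"gripper":0},{"dx":0,"dy":0.0012,"dz":-0.003,"wx":0,"wy":0,"wz":0,"gripper":0},{"dx":0,"dy":0.0018,"dz":-0.0045,"wx":0,"wy":0,"wz":0,"gripper":0},{"dx":0,"dy":0.0025,"dz":-0.006,"wx":0,"wy":0,"wz":0,"gripper":0},{"dx":0,"dy":0.0031,"dz":-0.0075,"wx":0,"wy":0,"wz":0,"gripper":0},{"dx":0,"dy":0.0037,"dz":-0.009,"wx":0,"wy":0,"wz":0,"gripper":0},{"dx":0,"dy":0.0043,"dz":-0.0105,"wx":0,"wy":0,"wz":0,"gripper":0},{"dx":0,"dy":0.0049,"dz":-0.012,"wx":0,"wy":0,"wz":0,"gripper":0},{"dx":0,"dy":0.0055,"dz":-0.0135,"wx":0,"wy":0,"wz":0,"gripper":0},{"dx":0,"dy":0.0062,"dz":-0.015,"wx":0,"wy":0,"wz":0,"gripper":0}]'
```

```text
time: 6.58
eef_pos: [552.0, -263.3, 175.8]
orientation: [[0.003, 1.0, -0.0], [1.0, -0.003, -0.0], [-0.0, -0.0, -1.0]]
ft_force: [-0.1, -0.7, -6.6]
opening: 19.7
grip_force: 30.0
```

```bash
python3 -m pendant '[{"dx":0,"dy":0.0004,"dz":-0.001,"wx":0,"wy":0,"wz":0,"gripper":0},{"dx":0,"dy":0.0008,"dz":-0.002,"wx":0,"wy":0,"wz":0,"gripper":0},{"dx":0,"dy":0.0012,"dz":-0.003,"wx":0,"wy":0,"wz":0,"gripper":0},{"dx":0,"dy":0.0016,"dz":-0.004,"wx":0,"wy":0,"wz":0,"gripper":0},{"dx":0,"dy":0.002,"dz":-0.005,"wx":0,"wy":0,"wz":0,"gripper":0},{"dx":0,"dy":0.0025,"dz":-0.006,"wx":0,"wy":0,"wz":0,"gripper":0},{"dx":0,"dy":0.0029,"dz":-0.007,"wx":0,"wy":0,"wz":0,"gripper":0},{"dx":0,"dy":0.0033,"dz":-0.008,"wx":0,"wy":0,"wz":0,"gripper":0},{"dx":0,"dy":0.0037,"dz":-0.009,"wx":0,"wy":0,"wz":0,"gripper":0},{"dx":0,"dy":0.0041,"dz":-0.01,"wx":0,"wy":0,"wz":0,"gripper":0}]'
```

```text
time: 7.42
eef_pos: [556.1, -263.4, 185.7]
orientation: [[0.003, 1.0, 0.0], [1.0, -0.003, -0.0], [-0.0, 0.0, -1.0]]
ft_force: [-0.4, 0.6, -5.9]
opening: 19.7
grip_force: 30.0
```

```bash
python3 - <<'E'
from h import *
s=bot.sense();print(s['ft_force'],s['moment'],s['eef_pos'])
im=bot.read_camera('side')[90:190,300:400,::-1];w=bot.read_camera('wrist')[100:220,260:400,::-1]
cv2.imwrite('pics/d.png',cv2.hconcat([cv2.resize(im,(400,480),interpolation=2),cv2.resize(w,(400,480),interpolation=2)]))
E
```

```text
[-0.41671384  0.57822964 -5.89488771] [-0.04419486 -0.09755714  0.01059494] [ 556.06200625 -263.35529726  185.7423258 ]
```

View pics/d.png

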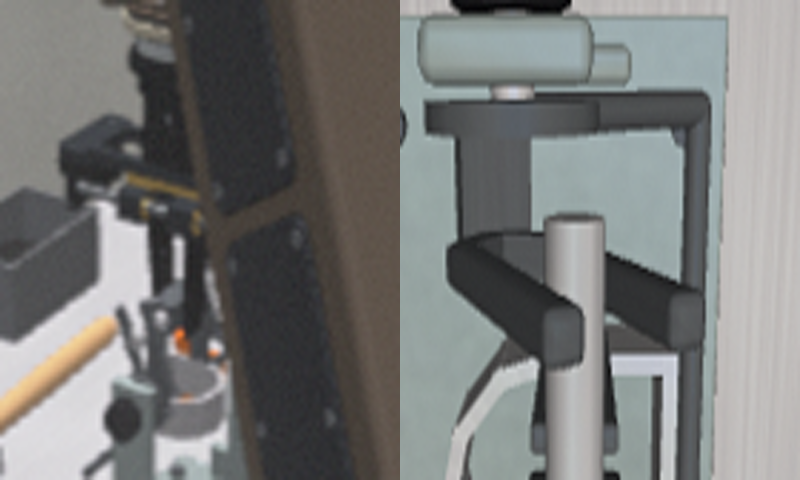

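The bar is inside the slots (right half, 545–605), with about 37 mm done and no side force. I carry on upward.

```bash
python3 -m pendant '[{"dx":0,"dy":0.0004,"dz":-0.001,"wx":0,"wy":0,"wz":0,"gripper":0},{"dx":0,"dy":0.0008,"dz":-0.002,"wx":0,"wy":0,"wz":0,"gripper":0},{"dx":0,"dy":0.0012,"dz":-0.003,"wx":0,"wy":0,"wz":0,"gripper":0},{"dx":0,"dy":0.0016,"dz":-0.004,"wx":0,"wy":0,"wz":0,"gripper":0},{"dx":0,"dy":0.002,"dz":-0.005,"wx":0,"wy":0,"wz":0,"gripper":0},{"dx":0,"dy":0.0025,"dz":-0.006,"wx":0,"wy":0,"wz":0,"gripper":0},{"dx":0,"dy":0.0029,"dz":-0.007,"wx":0,"wy":0,"wz":0,"gripper":0},{"dx":0,"dy":0.0033,"dz":-0.008,"wx":0,"wy":0,"wz":0,"gripper":0},{"dx":0,"dy":0.0037,"dz":-0.009,"wx":0,"wy":0,"wz":0,"gripper":0},{"dx":0,"dy":0.0041,"dz":-0.01,"wx":0,"wy":0,"wz":0,"gripper":0}]'; python3 -c "
from h import *
s=bot.sense();print(s['ft_force'],s['moment'])"
```

```text
time: 8.35
eef_pos: [560.1, -263.3, 195.7]
orientation: [[0.003, 1.0, 0.0], [1.0, -0.003, -0.0], [-0.0, 0.0, -1.0]]
ft_force: [-0.8, 0.4, -6.1]
opening: 19.7
grip_force: 30.0
[-0.84671432  0.41208871 -6.1138595 ] [-0.00850039 -0.07881161 -0.04071433]
```

```bash
python3 -m pendant '[{"dx":0,"dy":0.0003,"dz":-0.001,"wx":0,"wy":0,"wz":0,"gripper":0},{"dx":0,"dy":0.0007,"dz":-0.002,"wx":0,"wy":0,"wz":0,"gripper":0},{"dx":0,"dy":0.0011,"dz":-0.003,"wx":0,"wy":0,"wz":0,"gripper":0},{"dx":0,"dy":0.0015,"dz":-0.004,"wx":0,"wy":0,"wz":0,"gripper":0},{"dx":0,"dy":0.0019,"dz":-0.005,"wx":0,"wy":0,"wz":0,"gripper":0},{"dx":0,"dy":0.0023,"dz":-0.006,"wx":0,"wy":0,"wz":0,"gripper":0},{"dx":0,"dy":0.0027,"dz":-0.007,"wx":0,"wy":0,"wz":0,"gripper":0},{"dx":0,"dy":0.0031,"dz":-0.008,"wx":0,"wy":0,"wz":0,"gripper":0},{"dx":0,"dy":0.0035,"dz":-0.009,"wx":0,"wy":0,"wz":0,"gripper":0},{"dx":0,"dy":0.0039,"dz":-0.01,"wx":0,"wy":0,"wz":0,"gripper":0}]'; python3 -c "
from h import *
s=bot.sense();print(s['ft_force'],s['moment'])"
```

```text
time: 9.18
eef_pos: [564.0, -263.4, 205.7]
orientation: [[0.003, 1.0, 0.0], [1.0, -0.003, -0.0], [-0.0, 0.0, -1.0]]
ft_force: [-0.0, 0.9, -6.1]
opening: 20.2
grip_force: 30.0
[-0.02445928  0.86627288 -6.13582563] [-0.04866588 -0.0797476   0.02321662]
```

```bash
python3 -m pendant '[{"dx":0,"dy":0.0006,"dz":-0.0015,"wx":0,"wy":0,"wz":0,"gripper":0},{"dx":0,"dy":0.0012,"dz":-0.003,"wx":0,"wy":0,"wz":0,"gripper":0},{"dx":0,"dy":0.0018,"dz":-0.0045,"wx":0,"wy":0,"wz":0,"gripper":0},{"dx":0,"dy":0.0024,"dz":-0.006,"wx":0,"wy":0,"wz":0,"gripper":0},{"dx":0,"dy":0.0032,"dz":-0.008,"wx":0,"wy":0,"wz":0,"gripper":0},{"dx":0,"dy":0.0044,"dz":-0.011,"wx":0,"wy":0,"wz":0,"gripper":0},{"dx":0,"dy":0.0058,"dz":-0.0145,"wx":0,"wy":0,"wz":0,"gripper":0},{"dx":0,"dy":0.0072,"dz":-0.018,"wx":0,"wy":0,"wz":0,"gripper":0},{"dx":0,"dy":0.0086,"dz":-0.0215,"wx":0,"wy":0,"wz":0,"gripper":0},{"dx":0,"dy":0.01,"dz":-0.025,"wx":0,"wy":0,"wz":0,"gripper":0}]'; python3 -c "
from h import *
s=bot.sense();print(s['ft_force'],s['moment'],s['joint_pos'])
im=bot.read_camera('wrist');cv2.imwrite('pics/w5.png',im[60:260,220:440,::-1])
print(s['time'])"
```

```text
time: 10.02
eef_pos: [574.2, -263.4, 231.1]
orientation: [[0.003, 1.0, 0.0], [1.0, -0.003, -0.0], [-0.0, 0.0, -1.0]]
ft_force: [0.3, -0.6, -6.0]
opening: 19.8
grip_force: 30.0
[ 0.28350115 -0.63231232 -5.96006891] [-0.00889155 -0.15041837 -0.03272324] [-5.34568666e-01  5.01057372e-01  1.54221911e+00 -6.40266795e-05
  1.09806556e+00 -5.31324388e-01]
10.0167
```

```bash
python3 -m pendant '[{"dx":0,"dy":0,"dz":-0.008,"wx":0,"wy":0,"wz":0,"gripper":0},{"dx":0,"dy":0,"dz":-0.022,"wx":0,"wy":0,"wz":0,"gripper":0},{"dx":0,"dy":0,"dz":-0.042,"wx":0,"wy":0,"wz":0,"gripper":0},{"dx":0,"dy":0,"dz":-0.064,"wx":0,"wy":0,"wz":0,"gripper":0},{"dx":0,"dy":0,"dz":-0.084,"wx":0,"wy":0,"wz":0,"gripper":0},{"dx":0.006,"dy":0,"dz":-0.1,"wx":0,"wy":0,"wz":0,"gripper":0},{"dx":0.018,"dy":0,"dz":-0.105,"wx":0,"wy":0,"wz":0,"gripper":0},{"dx":0.036,"dy":-0.002,"dz":-0.105,"wx":0,"wy":0,"wz":0,"gripper":0},{"dx":0.06,"dy":-0.006,"dz":-0.105,"wx":0,"wy":0,"wz":0,"gripper":0},{"dx":0.088,"dy":-0.01,"dz":-0.105,"wx":0,"wy":0,"wz":0,"gripper":0}]'
python3 -m pendant '[{"dx":0.03,"dy":-0.004,"dz":0,"wx":0,"wy":0,"wz":0,"gripper":0},{"dx":0.062,"dy":-0.008,"dz":0,"wx":0,"wy":0,"wz":1,"gripper":0},{"dx":0.096,"dy":-0.012,"dz":0,"wx":0,"wy":0,"wz":2,"gripper":0},{"dx":0.13,"dy":-0.017,"dz":0,"wx":0,"wy":0,"wz":4,"gripper":0},{"dx":0.165,"dy":-0.022,"dz":0,"wx":0,"wy":0,"wz":6,"gripper":0},{"dx":0.2,"dy":-0.027,"dz":0,"wx":0,"wy":0,"wz":8,"gripper":0},{"dx":0.235,"dy":-0.032,"dz":0,"wx":0,"wy":0,"wz":9.5,"gripper":0},{"dx":0.265,"dy":-0.036,"dz":0,"wx":0,"wy":0,"wz":10.5,"gripper":0},{"dx":0.295,"dy":-0.04,"dz":0,"wx":0,"wy":0,"wz":11,"gripper":0},{"dx":0.32,"dy":-0.043,"dz":0,"wx":0,"wy":0,"wz":11,"gripper":0}]'
python3 -m pendant '[{"dx":0.008,"dy":0,"dz":0,"wx":0,"wy":0,"wz":0,"gripper":0},{"dx":0.012,"dy":0,"dz":0,"wx":0,"wy":0,"wz":0,"gripper":0},{"dx":0.012,"dy":0,"dz":0,"wx":0,"wy":0,"wz":0,"gripper":0},{"dx":0.012,"dy":0,"dz":0,"wx":0,"wy":0,"wz":0,"gripper":0},{"dx":0.012,"dy":0,"dz":0,"wx":0,"wy":0,"wz":0,"gripper":0},{"dx":0.012,"dy":0,"dz":0,"wx":0,"wy":0,"wz":0,"gripper":0},{"dx":0.012,"dy":0,"dz":0,"wx":0,"wy":0,"wz":0,"gripper":0},{"dx":0.012,"dy":0,"dz":0,"wx":0,"wy":0,"wz":0,"gripper":0},{"dx":0.012,"dy":0,"dz":0,"wx":0,"wy":0,"wz":0,"gripper":0},{"dx":0.012,"dy":0,"dz":0,"wx":0,"wy":0,"wz":0,"gripper":0}]'
python3 - <<'E'
from h import *
s=bot.sense();print(s['eef_pos'],s['ft_force'],s['moment'])
im=bot.read_camera('wrist');cv2.imwrite('pics/w6.png',im[:,:,::-1])
E
```

```text
time: 10.9
eef_pos: [563.4, -173.6, 334.2]
orientation: [[0.004, 1.0, -0.002], [1.0, -0.004, 0.001], [0.001, -0.002, -1.0]]
ft_force: [0.1, 0.3, -6.4]
opening: 19.9
grip_force: 30.0
time: 11.73
eef_pos: [520.2, 147.7, 334.5]
orientation: [[0.193, 0.981, -0.002], [0.981, -0.193, 0.0], [-0.0, -0.002, -1.0]]
ft_force: [1.2, -0.5, -5.6]
opening: 19.7
grip_force: 30.0
time: 12.57
eef_pos: [524.7, 156.3, 335.6]
orientation: [[0.194, 0.981, 0.0], [0.981, -0.194, -0.0], [-0.0, 0.0, -1.0]]
ft_force: [0.0, 0.1, -6.2]
opening: 19.9
grip_force: 30.0
[524.70143039 156.3341328  335.60465954] [ 0.03004867  0.05672636 -6.20288629] [-0.05760101 -0.0690491  -0.03270789]
```

View pics/w6.png

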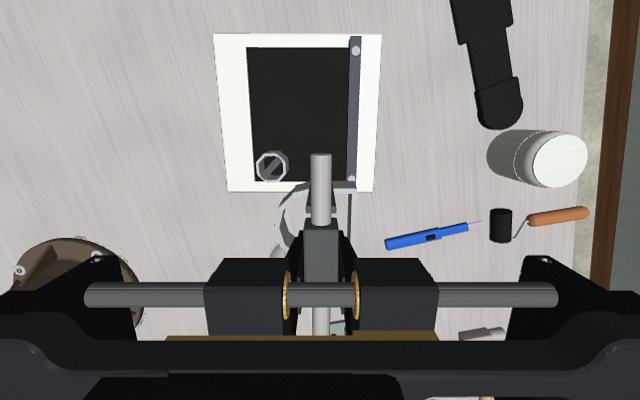

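The picture shows the block with corners (214,34), (383,35), (373,192) and (229,191), and the fence at columns 347–361, rows 36–187. The round die is at (272,166), and the die hangs upright in the gripper.

```bash
python3 - <<'E'
from h import *
from scipy.optimize import least_squares
S=lambda u,v:(200+u/2,80+v/2); D=lambda u,v:(150+u/2,90+v/2)
im=cv2.imread('pics/w6.png');g=cv2.cvtColor(im,cv2.COLOR_BGR2GRAY)
c=cv2.cornerSubPix(g,np.float32([[214,34],[383,35],[373,192],[229,191]]).reshape(-1,1,2),(4,4),(-1,-1),(3,50,.01)).reshape(-1,2);print(c)
T=[(-125,120,30),(125,120,30),(125,-120,30),(-125,-120,30)]
obs=[('wrist',u,P) for u,P in zip(c,T)]
ot=[('scene',S(275,406),(125,-120,30)),('scene',S(435,355),(-125,-120,30)),('scene',S(514,509),(-125,120,30)),('scene',S(338,573),(125,120,30)),
('side',D(63,408),(125,120,30)),('side',D(338,411),(-125,-120,30)),('side',D(175,520),(-125,120,30))]
C={n:cam(n) for n in ['scene','side','wrist']}
def fit(sub):
    def res(q):
        x,y,w=q;o=[]
        for n,uv,P in sub:
            c,s=np.cos(w),np.sin(w)
            X=np.array([x+c*P[0]-s*P[1],y+s*P[0]+c*P[1],P[2]])
            K,r,t,_=C[n];o.append(cv2.projectPoints(X.reshape(1,1,3),r,t,K,None)[0].ravel()-uv)
        return np.ravel(o)
    r=least_squares(res,[508,248,-.19],loss='soft_l1');return r.x,res(r.x).reshape(-1,2).round(1).tolist()
print(fit(obs));print(fit(ot));x,r=fit(obs+ot);print(x)
for x in (fit(obs)[0],x):
  w=x[2];R=np.array([[np.cos(w),-np.sin(w)],[np.sin(w),np.cos(w)]])
  for l in [(75,-60,36),(75,90,36),(75,90,56),(91,90,56)]:
    print(l,proj('wrist',[*(x[:2]+R@np.array(l[:2])),l[2]]).round(1))
# row profile of fence
for r in (60,100,140): print(r,g[r,338:370].tolist())
E
```

```text
[[212.88239   33.58663 ]
 [381.22586   34.441853]
 [372.24185  190.64218 ]
 [228.23239  190.7702  ]]
(array([ 5.05924902e+02,  2.42977049e+02, -1.99488563e-01]), [[-1.6, -0.6], [1.9, -0.8], [1.3, 2.7], [-1.5, 2.1]])
(array([ 5.04800689e+02,  2.47549966e+02, -1.95680692e-01]), [[-0.8, -1.6], [0.5, -1.9], [2.7, -0.1], [0.3, 0.7], [-2.6, -2.8], [0.8, -2.6], [-0.9, 0.3]])
[ 5.05162820e+02  2.45753911e+02 -1.96907796e-01]
(75, -60, 36) [[345.5 158.3]]
(75, 90, 36) [[348.5  55.5]]
(75, 90, 56) [[349.8  52.3]]
(91, 90, 56) [[361.3  52.3]]
(75, -60, 36) [[344.9 156.6]]
(75, 90, 36) [[347.5  53.4]]
(75, 90, 56) [[348.8  50.1]]
(91, 90, 56) [[360.3  50.1]]
60 [35, 35, 36, 37, 37, 36, 36, 36, 35, 35, 33, 40, 99, 96, 100, 99, 98, 97, 95, 97, 99, 92, 131, 255, 253, 251, 251, 251, 251, 251, 251, 251]
100 [37, 35, 35, 35, 35, 34, 36, 35, 36, 33, 57, 95, 98, 99, 98, 96, 95, 95, 97, 94, 87, 212, 253, 251, 250, 250, 250, 250, 250, 250, 250, 250]
140 [36, 36, 37, 35, 35, 36, 37, 36, 30, 76, 97, 98, 99, 99, 97, 97, 99, 97, 92, 138, 255, 252, 250, 250, 250, 250, 250, 250, 250, 250, 250, 250]
```

```bash
python3 -m pendant '[{"dx":0.012,"dy":0.001,"dz":0,"wx":0,"wy":0,"wz":0,"gripper":0},{"dx":0.036,"dy":0.002,"dz":0,"wx":0,"wy":0,"wz":0.1,"gripper":0},{"dx":0.062,"dy":0.003,"dz":0.004,"wx":0,"wy":0,"wz":0.2,"gripper":0},{"dx":0.082,"dy":0.0035,"dz":0.014,"wx":0,"wy":0,"wz":0.2,"gripper":0},{"dx":0.0927,"dy":0.0035,"dz":0.03,"wx":0,"wy":0,"wz":0.2,"gripper":0},{"dx":0.0927,"dy":0.0035,"dz":0.05,"wx":0,"wy":0,"wz":0.2,"gripper":0},{"dx":0.0927,"dy":0.0035,"dz":0.075,"wx":0,"wy":0,"wz":0.2,"gripper":0},{"dx":0.0927,"dy":0.0035,"dz":0.1,"wx":0,"wy":0,"wz":0.2,"gripper":0},{"dx":0.0927,"dy":0.0035,"dz":0.12,"wx":0,"wy":0,"wz":0.2,"gripper":0},{"dx":0.0927,"dy":0.0035,"dz":0.135,"wx":0,"wy":0,"wz":0.2,"gripper":0}]'; python3 - <<'E'
from h import *
s=bot.sense();print(s['eef_pos'],s['ft_force'],s['moment'])
im=bot.read_camera('wrist');im2=bot.read_camera('scene')
cv2.imwrite('pics/w7.png',cv2.hconcat([cv2.resize(im[60:260,240:440,::-1],(400,400)),cv2.resize(im2[200:380,310:490,::-1],(400,400))]))
E
```

```text
time: 13.45
eef_pos: [545.7, 247.4, 198.5]
orientation: [[0.197, 0.98, -0.002], [0.98, -0.197, -0.001], [-0.001, -0.002, -1.0]]
ft_force: [0.5, 0.0, -7.9]
opening: 19.9
grip_force: 30.0
[545.6772484  247.4199407  198.53631914] [ 0.50548207  0.02922542 -7.87045836] [ 0.00027559 -0.06978432 -0.00361675]
```

View pics/w7.png

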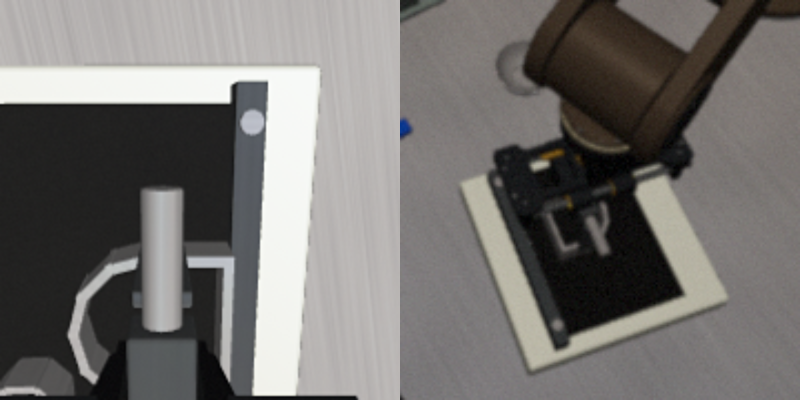

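```bash
python3 - <<'E'
from h import *
s=bot.sense();R=np.array(s['orientation']);p=np.array(s['eef_pos'])
for n,uv,z in [('rimtop',(357.3,194),198.5-81.3+28),('fence',(357,150),56),('fence',(356.3,190),56),('bar l',(310.5,190),198.5),('bar r',(331.5,190),198.5)]:
    print(n,(R.T@(atz('wrist',uv,z)-p)).round(1))
E
```

```text
rimtop [26.  27.3 52.7]
fence [ 50.2  37.3 141.8]
fence [  7.1  38.2 141.9]
bar l [42.3 -6.3 -0.5]
bar r [42.3  5.5 -0.5]
```

```bash
python3 -m pendant '[{"dx":0,"dy":0,"dz":0.012,"wx":0,"wy":0,"wz":0,"gripper":0},{"dx":0,"dy":0,"dz":0.026,"wx":0,"wy":0,"wz":0,"gripper":0},{"dx":0,"dy":0,"dz":0.04,"wx":0,"wy":0,"wz":0,"gripper":0},{"dx":0,"dy":0,"dz":0.052,"wx":0,"wy":0,"wz":0,"gripper":0},{"dx":0,"dy":0,"dz":0.061,"wx":0,"wy":0,"wz":0,"gripper":0},{"dx":0,"dy":0,"dz":0.068,"wx":0,"wy":0,"wz":0,"gripper":0},{"dx":0,"dy":0,"dz":0.072,"wx":0,"wy":0,"wz":0,"gripper":0},{"dx":0,"dy":0,"dz":0.074,"wx":0,"wy":0,"wz":0,"gripper":0},{"dx":0,"dy":0,"dz":0.075,"wx":0,"wy":0,"wz":0,"gripper":0},{"dx":0,"dy":0,"dz":0.075,"wx":0,"wy":0,"wz":0,"gripper":0}]'
python3 -m pendant '[{"dx":0,"dy":0.001,"dz":0,"wx":0,"wy":0,"wz":0,"gripper":0},{"dx":0,"dy":0.002,"dz":0,"wx":0,"wy":0,"wz":0,"gripper":0},{"dx":0,"dy":0.003,"dz":0,"wx":0,"wy":0,"wz":0,"gripper":0},{"dx":0,"dy":0.004,"dz":0,"wx":0,"wy":0,"wz":0,"gripper":0},{"dx":0,"dy":0.005,"dz":0,"wx":0,"wy":0,"wz":0,"gripper":0},{"dx":0,"dy":0.0055,"dz":0,"wx":0,"wy":0,"wz":0,"gripper":0},{"dx":0,"dy":0.006,"dz":0,"wx":0,"wy":0,"wz":0,"gripper":0},{"dx":0,"dy":0.006,"dz":0,"wx":0,"wy":0,"wz":0,"gripper":0},{"dx":0,"dy":0.006,"dz":0,"wx":0,"wy":0,"wz":0,"gripper":0},{"dx":0,"dy":0.006,"dz":0,"wx":0,"wy":0,"wz":0,"gripper":0}]'
```

```text
time: 14.38
eef_pos: [546.3, 246.9, 125.9]
orientation: [[0.197, 0.98, 0.001], [0.98, -0.197, 0.0], [0.0, 0.001, -1.0]]
ft_force: [-0.7, -0.6, -5.3]
opening: 19.5
grip_force: 30.0
time: 15.22
eef_pos: [551.9, 245.6, 125.6]
orientation: [[0.197, 0.98, -0.0], [0.98, -0.197, -0.0], [-0.0, -0.0, -1.0]]
ft_force: [-0.3, 0.1, -5.8]
opening: 20.0
grip_force: 30.0
```

```bash
python3 -m pendant '[{"dx":0,"dy":0,"dz":0.002,"wx":0,"wy":0,"wz":0,"gripper":0},{"dx":0,"dy":0,"dz":0.004,"wx":0,"wy":0,"wz":0,"gripper":0},{"dx":0,"dy":0,"dz":0.005,"wx":0,"wy":0,"wz":0,"gripper":0},{"dx":0,"dy":0.0003,"dz":0.005,"wx":0,"wy":0,"wz":0,"gripper":0},{"dx":0,"dy":0.0006,"dz":0.005,"wx":0,"wy":0,"wz":0,"gripper":0},{"dx":0,"dy":0.0009,"dz":0.005,"wx":0,"wy":0,"wz":0,"gripper":0},{"dx":0,"dy":0.0012,"dz":0.005,"wx":0,"wy":0,"wz":0,"gripper":0},{"dx":0,"dy":0.0015,"dz":0.005,"wx":0,"wy":0,"wz":0,"gripper":0},{"dx":0,"dy":0.0015,"dz":0.005,"wx":0,"wy":0,"wz":0,"gripper":0},{"dx":0,"dy":0.0015,"dz":0.005,"wx":0,"wy":0,"wz":0,"gripper":0}]'
python3 -m pendant '[{"dx":0,"dy":0.0002,"dz":0,"wx":0,"wy":0,"wz":0,"gripper":0},{"dx":0,"dy":0.0004,"dz":0,"wx":0,"wy":0,"wz":0,"gripper":0},{"dx":0,"dy":0.0006,"dz":0,"wx":0,"wy":0,"wz":0,"gripper":0},{"dx":0,"dy":0.0008,"dz":0,"wx":0,"wy":0,"wz":0,"gripper":0},{"dx":0,"dy":0.001,"dz":0,"wx":0,"wy":0,"wz":0,"gripper":0},{"dx":0,"dy":0.001,"dz":0,"wx":0,"wy":0,"wz":0,"gripper":0},{"dx":0,"dy":0.001,"dz":0,"wx":0,"wy":0,"wz":0,"gripper":0},{"dx":0,"dy":0.001,"dz":0,"wx":0,"wy":0,"wz":0,"gripper":0},{"dx":0,"dy":0.001,"dz":0,"wx":0,"wy":0,"wz":0,"gripper":0},{"dx":0,"dy":0.001,"dz":0,"wx":0,"wy":0,"wz":0,"gripper":0}]'
```

```text
time: 16.05
eef_pos: [553.5, 245.3, 120.6]
orientation: [[0.197, 0.98, 0.0], [0.98, -0.197, -0.0], [-0.0, 0.0, -1.0]]
ft_force: [-0.8, 0.1, -6.3]
opening: 19.6
grip_force: 30.0
time: 16.88
eef_pos: [554.4, 245.1, 120.6]
orientation: [[0.197, 0.98, 0.0], [0.98, -0.197, -0.0], [-0.0, 0.0, -1.0]]
ft_force: [0.8, -0.3, -7.2]
opening: 19.8
grip_force: 30.0
```

```bash
python3 -m pendant '[{"dx":0,"dy":0.0001,"dz":0,"wx":0,"wy":0,"wz":0,"gripper":0},{"dx":0,"dy":0.0002,"dz":0,"wx":0,"wy":0,"wz":0,"gripper":0},{"dx":0,"dy":0.0003,"dz":0,"wx":0,"wy":0,"wz":0,"gripper":0},{"dx":0,"dy":0.0004,"dz":0,"wx":0,"wy":0,"wz":0,"gripper":0},{"dx":0,"dy":0.0005,"dz":0,"wx":0,"wy":0,"wz":0,"gripper":0},{"dx":0,"dy":0.0006,"dz":0,"wx":0,"wy":0,"wz":0,"gripper":0},{"dx":0,"dy":0.0007,"dz":0,"wx":0,"wy":0,"wz":0,"gripper":0},{"dx":0,"dy":0.0008,"dz":0,"wx":0,"wy":0,"wz":0,"gripper":0},{"dx":0,"dy":0.0009,"dz":0,"wx":0,"wy":0,"wz":0,"gripper":0},{"dx":0,"dy":0.001,"dz":0,"wx":0,"wy":0,"wz":0,"gripper":0}]'; python3 -c "
from h import *
s=bot.sense();print(s['ft_force'],s['moment'])"
```

```text
time: 17.72
eef_pos: [555.0, 245.0, 120.6]
orientation: [[0.197, 0.98, -0.001], [0.98, -0.197, -0.0], [-0.0, -0.001, -1.0]]
ft_force: [-4.2, 1.3, -3.6]
opening: 19.8
grip_force: 30.0
[-4.21294914  1.25606797 -3.60319078] [0.24368057 0.87936628 0.00844446]
```

```bash
python3 -m pendant '[{"dx":0,"dy":0.0001,"dz":0,"wx":0,"wy":0,"wz":0,"gripper":0},{"dx":0,"dy":0.0002,"dz":0,"wx":0,"wy":0,"wz":0,"gripper":0},{"dx":0,"dy":0.0003,"dz":0,"wx":0,"wy":0,"wz":0,"gripper":0},{"dx":0,"dy":0.0004,"dz":0,"wx":0,"wy":0,"wz":0,"gripper":0},{"dx":0,"dy":0.0005,"dz":0,"wx":0,"wy":0,"wz":0,"gripper":0},{"dx":0,"dy":0.0005,"dz":0,"wx":0,"wy":0,"wz":0,"gripper":0},{"dx":0,"dy":0.0005,"dz":0,"wx":0,"wy":0,"wz":0,"gripper":0},{"dx":0,"dy":0.0005,"dz":0,"wx":0,"wy":0,"wz":0,"gripper":0},{"dx":0,"dy":0.0005,"dz":0,"wx":0,"wy":0,"wz":0,"gripper":0},{"dx":0,"dy":0.0005,"dz":0,"wx":0,"wy":0,"wz":0,"gripper":0}]'; python3 -c "
from h import *
s=bot.sense();print(s['ft_force'],s['moment'])"
```

```text
time: 18.55
eef_pos: [555.1, 244.9, 120.6]
orientation: [[0.197, 0.98, -0.002], [0.98, -0.197, -0.0], [-0.0, -0.002, -1.0]]
ft_force: [-6.9, 2.2, -0.8]
opening: 20.0
grip_force: 30.0
[-6.906886    2.24027987 -0.81172343] [ 0.35379685  1.35087014 -0.02062405]
```

Contact: about 4–7 N with almost no yaw moment, so the side is flat on the fence. I ease the pressure and lower.

```bash
python3 -m pendant '[{"dx":0,"dy":-0.0003,"dz":0,"wx":0,"wy":0,"wz":0,"gripper":0},{"dx":0,"dy":-0.0006,"dz":0,"wx":0,"wy":0,"wz":0,"gripper":0},{"dx":0,"dy":-0.0009,"dz":0,"wx":0,"wy":0,"wz":0,"gripper":0},{"dx":0,"dy":-0.0009,"dz":0.0003,"wx":0,"wy":0,"wz":0,"gripper":0},{"dx":0,"dy":-0.0009,"dz":0.0007,"wx":0,"wy":0,"wz":0,"gripper":0},{"dx":0,"dy":-0.0009,"dz":0.0011,"wx":0,"wy":0,"wz":0,"gripper":0},{"dx":0,"dy":-0.0009,"dz":0.0015,"wx":0,"wy":0,"wz":0,"gripper":0},{"dx":0,"dy":-0.0009,"dz":0.0019,"wx":0,"wy":0,"wz":0,"gripper":0},{"dx":0,"dy":-0.0009,"dz":0.0022,"wx":0,"wy":0,"wz":0,"gripper":0},{"dx":0,"dy":-0.0009,"dz":0.0025,"wx":0,"wy":0,"wz":0,"gripper":0}]'; python3 -c "
from h import *
s=bot.sense();print(s['ft_force'],s['moment'])"
```

```text
time: 19.38
eef_pos: [555.0, 245.0, 118.0]
orientation: [[0.197, 0.98, -0.0], [0.98, -0.197, -0.0], [-0.0, -0.0, -1.0]]
ft_force: [-3.8, 0.4, -3.8]
opening: 19.7
grip_force: 30.0
[-3.79773938  0.39104327 -3.76024614] [ 0.17420612  0.8872081  -0.04156566]
```

```bash
python3 -m pendant '[{"dx":0,"dy":0,"dz":0.0001,"wx":0,"wy":0,"wz":0,"gripper":0},{"dx":0,"dy":0,"dz":0.0002,"wx":0,"wy":0,"wz":0,"gripper":0},{"dx":0,"dy":0,"dz":0.0003,"wx":0,"wy":0,"wz":0,"gripper":0},{"dx":0,"dy":0,"dz":0.0004,"wx":0,"wy":0,"wz":0,"gripper":0},{"dx":0,"dy":0,"dz":0.0005,"wx":0,"wy":0,"wz":0,"gripper":0},{"dx":0,"dy":0,"dz":0.0006,"wx":0,"wy":0,"wz":0,"gripper":0},{"dx":0,"dy":0,"dz":0.0007,"wx":0,"wy":0,"wz":0,"gripper":0},{"dx":0,"dy":0,"dz":0.0008,"wx":0,"wy":0,"wz":0,"gripper":0},{"dx":0,"dy":0,"dz":0.0008,"wx":0,"wy":0,"wz":0,"gripper":0},{"dx":0,"dy":0,"dz":0.0008,"wx":0,"wy":0,"wz":0,"gripper":0}]'; python3 -c "
from h import *
s=bot.sense();print(s['ft_force'],s['moment'])"
```

```text
time: 20.22
eef_pos: [555.0, 245.0, 117.5]
orientation: [[0.197, 0.98, 0.0], [0.98, -0.197, 0.0], [0.0, 0.0, -1.0]]
ft_force: [-5.3, 0.4, -0.2]
opening: 20.0
grip_force: 30.0
[-5.30374319  0.38163601 -0.1502044 ] [ 0.1746621   1.11610776 -0.04365325]
```

```bash
python3 -m pendant '[{"dx":0,"dy":0,"dz":0.0001,"wx":0,"wy":0,"wz":0,"gripper":0},{"dx":0,"dy":0,"dz":0.0002,"wx":0,"wy":0,"wz":0,"gripper":0},{"dx":0,"dy":0,"dz":0.0003,"wx":0,"wy":0,"wz":0,"gripper":0},{"dx":0,"dy":0,"dz":0.0004,"wx":0,"wy":0,"wz":0,"gripper":0},{"dx":0,"dy":0,"dz":0.0005,"wx":0,"wy":0,"wz":0,"gripper":0},{"dx":0,"dy":0,"dz":0.0005,"wx":0,"wy":0,"wz":0,"gripper":0},{"dx":0,"dy":0,"dz":0.0005,"wx":0,"wy":0,"wz":0,"gripper":0},{"dx":0,"dy":0,"dz":0.0005,"wx":0,"wy":0,"wz":0,"gripper":0},{"dx":0,"dy":0,"dz":0.0005,"wx":0,"wy":0,"wz":0,"gripper":0},{"dx":0,"dy":0,"dz":0.0005,"wx":0,"wy":0,"wz":0,"gripper":0}]'; python3 -c "
from h import *
s=bot.sense();print(s['ft_force'],s['moment'])"
```

```text
time: 21.05
eef_pos: [555.1, 245.0, 117.5]
orientation: [[0.197, 0.98, 0.001], [0.98, -0.197, 0.0], [0.0, 0.001, -1.0]]
ft_force: [-5.4, -0.2, 4.1]
opening: 19.9
grip_force: 30.0
[-5.43417557 -0.15594029  4.13945947] [0.06738151 1.46473002 0.02081954]
```

```bash
python3 -m pendant '[{"dx":0,"dy":0,"dz":0,"wx":0,"wy":0,"wz":0,"gripper":0.22},{"dx":0,"dy":0,"dz":0,"wx":0,"wy":0,"wz":0,"gripper":0.25},{"dx":0,"dy":0,"dz":0,"wx":0,"wy":0,"wz":0,"gripper":0.3},{"dx":0,"dy":0,"dz":0,"wx":0,"wy":0,"wz":0,"gripper":0.4},{"dx":0,"dy":0,"dz":0,"wx":0,"wy":0,"wz":0,"gripper":0.5},{"dx":0,"dy":0,"dz":0,"wx":0,"wy":0,"wz":0,"gripper":0.5},{"dx":0,"dy":0,"dz":0,"wx":0,"wy":0,"wz":0,"gripper":0.5},{"dx":0,"dy":0,"dz":0,"wx":0,"wy":0,"wz":0,"gripper":0.5},{"dx":0,"dy":0,"dz":0,"wx":0,"wy":0,"wz":0,"gripper":0.5},{"dx":0,"dy":0,"dz":0,"wx":0,"wy":0,"wz":0,"gripper":0.5}]'
python3 -m pendant '[{"dx":0,"dy":0,"dz":-0.01,"wx":0,"wy":0,"wz":0,"gripper":0.5},{"dx":0,"dy":0,"dz":-0.03,"wx":0,"wy":0,"wz":0,"gripper":0.5},{"dx":0,"dy":0,"dz":-0.055,"wx":0,"wy":0,"wz":0,"gripper":0.5},{"dx":0,"dy":0,"dz":-0.08,"wx":0,"wy":0,"wz":0,"gripper":0.5},{"dx":0,"dy":0,"dz":-0.105,"wx":0,"wy":0,"wz":0,"gripper":0.5},{"dx":0,"dy":0,"dz":-0.13,"wx":0,"wy":0,"wz":0,"gripper":0.5},{"dx":-0.02,"dy":0,"dz":-0.15,"wx":0,"wy":0,"wz":0,"gripper":0.5},{"dx":-0.05,"dy":0,"dz":-0.16,"wx":0,"wy":0,"wz":0,"gripper":0.5},{"dx":-0.08,"dy":0,"dz":-0.16,"wx":0,"wy":0,"wz":0,"gripper":0.5},{"dx":-0.09,"dy":0,"dz":-0.16,"wx":0,"wy":0,"wz":0,"gripper":0.5}]'
python3 - <<'E'
from h import *
im=bot.read_camera('wrist');im2=bot.read_camera('side')
cv2.imwrite('pics/z.png',cv2.hconcat([cv2.resize(im[20:220,200:400,::-1],(400,400),interpolation=2),cv2.resize(im2[200:360,170:330,::-1],(400,400),interpolation=2)]))
E
```

```text
time: 21.88
eef_pos: [555.0, 245.0, 116.8]
orientation: [[0.197, 0.98, 0.0], [0.98, -0.197, -0.0], [-0.0, 0.0, -1.0]]
ft_force: [-0.5, -0.6, -0.4]
opening: 47.6
grip_force: 0.0
time: 22.72
eef_pos: [536.6, 154.3, 278.5]
orientation: [[0.198, 0.98, 0.002], [0.98, -0.198, -0.0], [-0.0, 0.002, -1.0]]
ft_force: [-0.3, 0.6, 0.4]
opening: 47.5
grip_force: 0.0
```

View pics/z.png

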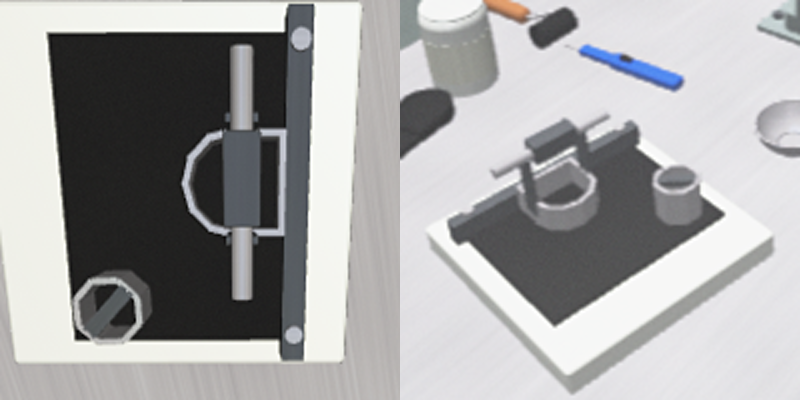

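The die stands rim down with its straight side along the fence (left half, column 286, rows 130–237). The round die, knife and bowl are undisturbed.

```bash
python3 -c "
from cell import bot
print(bot.close_job())"
```

```text
the job is handed in; nothing more can be done
None
```

The heel die is off the hooks and set down rim down on the rubber sheet, its straight side against the fence and let go. The round die, knife and bowl were not touched, and the job is handed in at about 23 s.

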